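# Put the tweezers away in the lidded tool chest

### The arm

A 6-joint arm with a two-finger parallel gripper is mounted at the origin on the work surface. World frame = base frame: x ahead of the robot, y to its left, z up, the work surface at z = 0. Lengths are in mm, angles in degrees, forces in N, time in s.
With the tool pointing down it reaches from about 350 to 850 mm from the base axis. Payload 8.1 kg.
Tool frame: the origin (TCP) lies midway between the tips of the shut fingers; the grasp point (between the pads) lies 19 mm behind it (hold_point_z is the distance from the TCP to the grasp point, in mm); z points along the fingers, y is the direction in which the jaws open and shut (so a half turn about z gives the same grasp; the last joint's range is limited). The gripper opens to 85 mm and grips with 20 to 120 N. Pads are 22 mm wide; open, the fingers measure 114 mm over their backs; the gripper's body (76 mm by 85 mm) begins 54 mm behind the grasp point. The pads swing forward as they close: fully open they stand 13 mm farther back than shut.
Start: joints at [61.455, 7.471, 85.268, -0, 87.261, -4.893], TCP at [240.685, 549.614, 231.292] pointing down, gripper open.
Joint ranges: [-169.43, 169.43], [-51.17, 129.36], [1.28, 143.12], [-76.62, 256.62], [0, 156.53], [-152.29, 152.29]. Speed limits (degrees/s): [136.94, 136.94, 159.86, 180, 180, 180].

### API

Orientations are given as [roll, pitch, yaw] about the fixed x, y, z axes, in that order (R = Rz(yaw) Ry(pitch) Rx(roll)).
In Python, from bench import sense, snapshot, camera_params, hand_in, hold_point_z gives the robot as it stands.
- The arm moves only by the tool servo_tool, never from a script. Its argument "motion" is a list of rows, each a list of 7 numbers: the finger opening in mm, from 0 to 85.4, then the shift along the tool's x, y, z in mm, then the turn, a rotation vector about the tool's x, y, z in rad. A call has 1 to 10 rows; each row shifts and turns the pose as measured when the row begins, along the tool's axes as they then stand; what a row does not reach is not made up. A row lasts 1/10 s, in which the tool goes at most 50 mm and 8.59 degrees, less where a joint would pass 70% of its speed; a pose out of reach is approached as far as the arm can. A call with a gripper value outside its range is refused whole. The fingers move at their own pace and stop on an object; "force" is the grip in N (left out, the last holds). Time passes only in rows, so rows that do not move let the fingers close. It gives the time, the measured TCP pose, the force and the opening at its end, in the units of the state.
- sense(): the state, without advancing time (a new reading comes with each control period).
- snapshot(name): name is "scene" or "top"; returns the picture (420x560x3 uint8, blue, green, red); there is no depth.
- camera_params(name): a dict with "fx", "fy", "cx", "cy" (pixels), "D" ([k1, k2, p1, p2, k3] as OpenCV has them; the pictures are not rectified), "R" (3x3) and "t" (3): a world point X has camera coordinates R X + t. Camera axes: x right, y down, z forward; pixel columns grow to the right and rows downward; lengths in mm; the calibration is good to about 2 mm. A picture is of the moment at which its call begins. camera_params takes no time and is no camera call.
- hand_in(): hands the job in, once; it reports no verdict.
The state is a dict: "time": time; "joint_pos": joint angles; "qd": joint speeds; "joint_efforts": joint torques, N m; "tool_pos": TCP position; "tcp_rot": TCP orientation; "ft_force": force on the tool from outside, world axes, zero at the start; "wrist_torque": the same for the moment, N m; "finger_gap": finger opening in mm.
Only numpy, scipy, OpenCV 4.12 (cv2) and the standard library are available. Lean on these libraries where they do the work, as an engineer would, in place of code of your own. Each camera call takes 0.05 s, during which the arm holds its last target. There are 200 camera calls.

### The job

Put the tweezers away: raise the lid of the steel tool chest by its bar handle until its folding stay goes taut and locks, let go so that the stay alone holds the lid, and lay the tweezers in the till inside the chest. Then press on the stay's knuckle just until the stay breaks, take the handle again and lower the lid until it is fully shut, without letting it drop. Do not force the lid or the stay, and leave the tray and the other things on the bench where they are.

Things in the scene. Friction and masses are not known exactly. Their poses are not given: they have to be found in the camera images.
- chest: Dark sheet-steel tool chest, fixed to the bench: 170 deep (x), 300 wide (y), 120 mm high to its rim, walls 3 mm. Origin: centre of its underside; x from its front to its hinge side (rear), y to its left, z up. Its front faces the robot, turned by up to 0.15 rad.
- lid (a joint): Swing of the lid on its hinge, rad: 0 shut, grows as the front rises. Pan 12 mm deep, 0.55 to 0.75 kg. At 1.17 it meets a stop on rubber buffers and reads no more; raised on, it squeezes them (4 to 12 N at the handle) until, at 1.24 to 1.48 rad in all (varies), the stay goes taut and the force rises steeply. Pull to 14 to 16 N, let go: it locks. Unlocked, friction holds it only above 1.1 rad.
- lid_handle (a point): Middle of the lid's handle, a round steel bar 10 mm thick, 126 mm long, parallel to the hinge, 36 mm in front of the lid's edge and 208 mm from the hinge axis, on two posts 110 mm apart. Grip it from above, one finger in front, one behind; it turns between the pads as the lid swings. Height 126 mm when shut (hinge axis 120).
- lid_hinge (a point): Middle of the lid's hinge axis on the chest's rear rim, 120 mm high; the axis is along the chest's y. Lid and handle swing about it.
- stay_knuckle (a point): Middle of the stay's knuckle pin: steel, 14 mm thick, 30 mm long, parallel to the hinge, sticking out from the link joint towards the chest's middle. Folded inside the chest when shut; locked, it is about 30 mm above the rim, 78 to 92 mm in front of the hinge. To break: press it rearwards and down, about 49 degrees below level; it resists with 3 to 12 N over 6 to 12 mm, then gives way.
- stay_elbow (a joint): Angle of the stay's knuckle joint, rad: about 0 folded (lid shut), 2.26 straight, 2.50 locked on its stop. Below about 2.15 it is broken and folds on by itself until the lid is back at its 1.17 rad stop (knuckle joint 1.2 to 1.7); there the lid rests. Pressed much farther, the lid falls.
- stay_lower: Lower link of the folding stay (two flat steel links of 71 mm just inside the chest's left wall). Origin: its pivot on a wall bracket in slots, 129 to 141 mm in front of the hinge, 22 mm below the rim. The upper link is pinned under the lid. Locked, the links are nearly in line, rising to the rear, bowed a little up and forward past straight.
- stay_tongue (a joint): Damage gauge, m: how far the tongue of the stay's wall bracket has been drawn out of shape by pulling the lid too hard against the taut stay. About 0 when sound (-0.0005 to 0.0005, read with noise); it begins to give at 13 to 18 N at the handle, and 0.0015 (about 19 to 25 N) counts as forced.
- till_floor (a point): Middle of the floor of the till, an open shallow steel tray fixed inside the chest over its right-hand part: inside 158 mm (x) by 210 mm (y), floor 34 mm below the rim, walls 29 mm high. Axes as the chest.
- tweezers: Stainless tweezers, rigid, 126 mm long, lying on edge, 9 mm high, 13 mm wide at the middle and narrower to both ends, 22 g. Origin: middle of the underside; x along them to the points, z up. They lie about lengthwise on the tray. Grip them at the middle across their width.
- tray: Green plastic tray, loose, 200 x 110 mm (x, y), 14 mm high, floor and walls 3 mm thick. Origin: centre of its underside.
- phone_housing: Grey phone housing, 72 x 148 x 8 mm, lying to the left of the chest. Bystander. Origin: centre of its underside.
- magnifier: Glass magnifier, 72 mm across, on an aluminium stand 175 mm high with a base 96 mm across, behind the tray. Bystander. Origin: centre of its underside.

How it is judged:
By the outcome, as a careful person would: the job done as asked, in the order asked, and still so for the second after the job is handed in, with the robot touching nothing.
It also fails if it takes over 72 s, if anything falls off the work surface, if the arm or the gripper's body presses on something with over 40 N, if the wrist force passes 120 N, or if a joint passes its speed limit or range.

## Working session

There is one attempt and no reset: what is moved stays moved. The work goes in short steps, Python scripts to look and compute and a tool call to move; the robot and the scene stay as the last step left them, time stands still between calls to the robot, and variables do not carry over. Pictures are saved under pics/ and viewed, about 8 in all and at most 12, crops included, and the job is handed in when it is done.

Besides the shell and the picture viewer there is one more tool, called as name(argument=value, ...) on one line, values as JSON. servo_tool: Moves the arm, as the interface text tells. Its arguments: {"type":"object","properties":{"motion":{"type":"array"},"force":{"type":"number"}},"required":["motion"]}

```bash
mkdir -p pics; ls
python3 - <<'E'
from bench import *
import cv2
for n in("scene","top"):
    cv2.imwrite(f"pics/{n}0.png",snapshot(n)); p=camera_params(n); print(n,{k:(v.tolist() if hasattr(v,'tolist') else v) for k,v in p.items()})
print(sense(),hold_point_z)
E
```

```text
pics
scene {'fx': 433.0810496825476, 'fy': 433.0810496825476, 'cx': 281.5896592351409, 'cy': 206.55180706162298, 'D': [-0.027626629684830088, 0.0, 0.0, 0.0, 0.0], 'R': [[0.8938198883997749, 0.44841268837157655, 0.003473903911881474], [0.3579684425000138, -0.7088289084539184, -0.6077994510643628], [-0.27008258232460675, 0.5445067854925241, -0.7940829675024328]], 't': [-535.7093047298345, -117.86454818837666, 1164.7836813742936]}
top {'fx': 446.14933179591503, 'fy': 446.14933179591503, 'cx': 281.5734508184742, 'cy': 212.46912895373174, 'D': [-0.05120384352209872, 0.0, 0.0, 0.0, 0.0], 'R': [[0.05363558844727915, -0.9985520126584876, -0.004135416254505906], [-0.9779379331832305, -0.05169011724005876, -0.20239943335153013], [0.20189260138307596, 0.014899993133989027, -0.9792943212902756]], 't': [6.529307982224046, 581.5461583721486, 1096.9716462274005]}
{'time': 0.1, 'joint_pos': array([ 6.14534316e+01,  7.51104173e+00,  8.53233968e+01,  3.67925063e-04,
        8.72624030e+01, -4.89229485e+00]), 'qd': array([-0.07216025,  0.01257171, -0.11553462, -0.10644761,  0.03186246,
       -0.07671289]), 'joint_efforts': array([ 1.07211636e-03, -5.70953107e+01, -5.01938045e+01, -1.60932800e-04,
        8.29230848e-03, -1.67030720e-05]), 'tool_pos': array([240.45967093, 549.1608743 , 230.34319911]), 'tcp_rot': array([-1.79903543e+02, -8.62506296e-03,  1.56345701e+02]), 'ft_force': array([-0.13697604,  0.35738808,  0.46699669]), 'wrist_torque': array([ 0.01123033, -0.0138388 ,  0.00355524]), 'finger_gap': 85.42002341892942} 18.700000000000003
```

View pics/scene0.png

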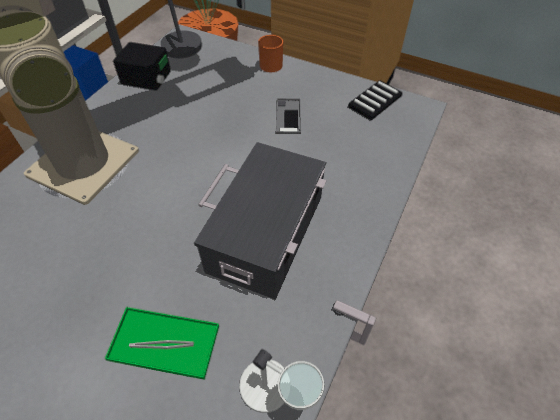

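View pics/top0.png

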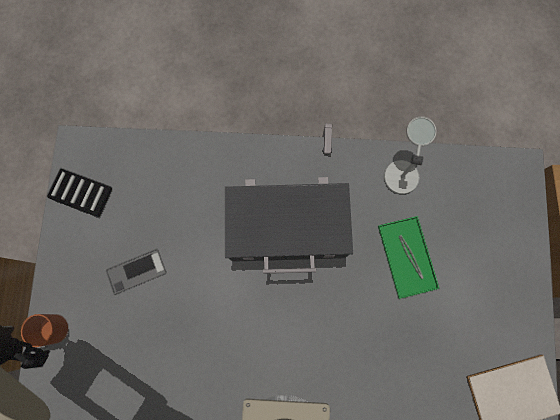

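```bash
cat > h.py <<'E'
import numpy as np,cv2
from bench import *
def cam(n):
    p=camera_params(n);K=np.array([[p['fx'],0,p['cx']],[0,p['fy'],p['cy']],[0,0,1.]])
    return K,np.array(p['D'],float),np.array(p['R'],float),np.array(p['t'],float)
def proj(n,X):
    K,D,R,t=cam(n);return cv2.projectPoints(np.atleast_2d(np.array(X,float)),cv2.Rodrigues(R)[0],t,K,D)[0][:,0]
def back(n,uv,z):
    K,D,R,t=cam(n);u=cv2.undistortPoints(np.array(uv,float).reshape(-1,1,2),K,D)[:,0]
    d=np.c_[u,np.ones(len(u))]@R;c=-R.T@t
    return c+d*((np.atleast_1d(z)-c[2])/d[:,2])[:,None]
def tri(uvs,uvt):
    P=[];U=[]
    for n,uv in(("scene",uvs),("top",uvt)):
        K,D,R,t=cam(n);P.append(np.c_[R,t]);U.append(cv2.undistortPoints(np.array(uv,float).reshape(-1,1,2),K,D)[:,0].T)
    X=cv2.triangulatePoints(P[0],P[1],U[0],U[1]);return (X[:3]/X[3]).T
E
python3 - <<'E'
from h import *
s=cv2.imread("pics/scene0.png");t=cv2.imread("pics/top0.png")
c=np.zeros((600,800,3),np.uint8)
def put(im,x0,y0,x1,y1,k,X,Y):
    r=cv2.resize(im[y0:y1,x0:x1],None,fx=k,fy=k,interpolation=cv2.INTER_CUBIC);r=r[:600-Y,:800-X];c[Y:Y+r.shape[0],X:X+r.shape[1]]=r
put(t,218,172,360,288,3,0,0);put(t,372,210,446,302,4,430,0);put(s,100,300,225,385,2.6,430,370);put(s,190,140,335,225,2.9,0,350)
cv2.imwrite("pics/c1.png",c)
for n,im,(x0,y0,x1,y1),z in(("top",t,(372,210,446,305),0),("scene",s,(100,300,225,385),0)):
    b=im[y0:y1,x0:x1].astype(int);g=((b[...,1]>1.8*b[...,2])&(b[...,1]>60)).astype(np.uint8)
    cs,_=cv2.findContours(g,cv2.RETR_EXTERNAL,cv2.CHAIN_APPROX_SIMPLE);k=max(cs,key=cv2.contourArea)
    m=np.zeros_like(g);cv2.drawContours(m,[k],-1,1,-1);m=cv2.erode(m,np.ones((7,7)));
    tw=((m>0)&(b[...,2]>75)&(b[...,2]>.6*b[...,1]));v,u=np.nonzero(tw)
    P=back(n,np.c_[u+x0,v+y0],8.0);ctr=P.mean(0);w,V=np.linalg.eigh(np.cov(P[:,:2].T));a=V[:,1];q=(P-ctr)[:,:2]@a
    print(n,len(u),"tw ctr",ctr,"ang",np.degrees(np.arctan2(a[1],a[0])),"ext",q.min(),q.max(), "mid",ctr[:2]+a*(q.min()+q.max())/2)
    for lo in np.linspace(q.min(),q.max(),7)[:-1]:
        e=(q>=lo)&(q<lo+(np.ptp(q)/6));print("  w",round(lo),np.ptp((P[e]-ctr)[:,:2]@V[:,0]).round(1))
    R=back(n,k[:,0].astype(float)+[x0,y0],10);r=cv2.minAreaRect(R[:,:2].astype(np.float32));print(" tray",r)
E
```

```text
top 184 tw ctr [ 491.5306124  -311.49872483    8.        ] ang -151.6485312170779 ext -61.45372424122254 65.03877100236978 mid [ 489.95310018 -312.34995646]
  w -61 11.2
  w -40 14.9
  w -19 16.2
  w 2 14.9
  w 23 10.9
  w 44 8.7
 tray ((489.3706359863281, -304.265869140625), (200.2109375, 112.23773193359375), 17.028797149658203)
scene 303 tw ctr [ 488.06381942 -311.95091947    8.        ] ang -151.437528077783 ext -63.28128196164526 64.24224540419297 mid [ 487.64181409 -312.1806458 ]
  w -63 10.3
  w -42 14.4
  w -21 16.4
  w 0 12.6
  w 22 10.6
  w 43 8.6
 tray ((488.0213928222656, -306.24676513671875), (202.417724609375, 113.08241271972656), 16.590734481811523)
```

View pics/c1.png

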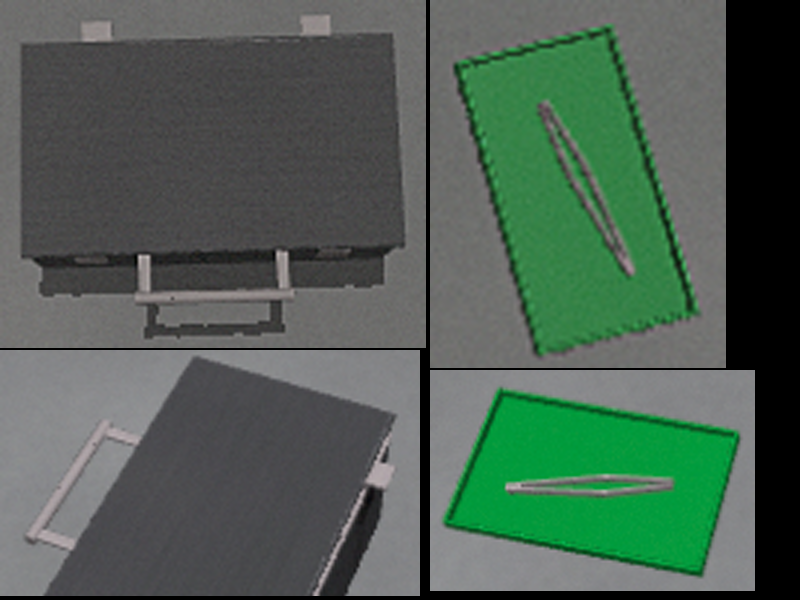

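Run:
```python
from h import *
S=[(226.2,165.9),(201.4,205.5),(257.2,142.4),(326.6,162.4),(199,243),(272,266)]
T=[(263.3,271),(315.3,270.3),(225.3,257.7),(225.3,186.7),(353,253.7),(348.7,183.3)]
X=tri(S,T);print(X.round(1))
b=back("top",T[:2],126);print("handle top z126",b.round(1),np.linalg.norm(b[0]-b[1]))
b2=back("scene",S[:2],126);print("handle sc",b2.round(1))
for n,U in(("top",T),("scene",S)):
  c=back(n,U[2:],132);print(n,c.round(1), c.mean(0))
  d=c[0]-c[2];print(np.degrees(np.arctan2(-d[0],d[1])),np.linalg.norm(d),np.linalg.norm(c[0]-c[1]))
```

```text
[[ 421.9   71.7  124.5]
 [ 431.7  -50.7  122.7]
 [ 449.7  165.4  129. ]
 [ 623.6  178.6  130.8]
 [ 478.4 -136.7  126.1]
 [ 642.2 -123.6  146.5]]
handle top z126 [[422.4  72.2 126. ]
 [430.7 -51.2 126. ]] 123.67216971498131
handle sc [[422.2  69.9 126. ]
 [434.3 -51.9 126. ]]
top [[ 448.6  164.2  132. ]
 [ 622.7  178.   132. ]
 [ 474.2 -139.   132. ]
 [ 647.3 -124.7  132. ]] [548.21418543  19.64689024 132.        ]
4.837042246730255 304.3361145614445 174.72636389828304
scene [[ 452.   163.6  132. ]
 [ 624.5  178.1  132. ]
 [ 484.6 -136.3  132. ]
 [ 637.3 -117.3  132. ]] [549.59286723  22.01319897 132.        ]
6.204345252709131 301.6769039006154 173.04594493513284
```

```bash
cat >> h.py <<'E'
from scipy.spatial.transform import Rotation as Ro, Slerp
PSI=4.7; H=np.array([634.,27.2,120.]); c,s=np.cos(np.radians(PSI)),np.sin(np.radians(PSI)); U=np.array([c,s,0]);V=np.array([-s,c,0]);Z=np.array([0,0,1.])
def ch(x,y,z): return H+x*U+y*V+z*Z   # hinge frame: x rear,y left,z up
def pose(): 
    st=sense();return st['tool_pos'],Ro.from_euler('xyz',st['tcp_rot'],degrees=True),st
def down(yaw): return Ro.from_euler('xyz',[180,0,yaw],degrees=True)
def plan(way,gap,p=None,R=None):
    """way: list of (pos, Rot, nrows)"""
    if p is None:p,R,_=pose()
    out=[]
    for q,Q,n in way:
        f=np.arange(n+1)/n;sl=Slerp([0,1],Ro.concatenate([R,Q]))(f);P=[p+(np.array(q)-p)*x for x in f]
        for i in range(n):
            d=sl[i].inv().apply(P[i+1]-P[i]);r=(sl[i].inv()*sl[i+1]).as_rotvec()
            out.append([gap]+[round(float(x),1) for x in d]+[round(float(x),3) for x in r])
        p,R=np.array(q),Q
    for i in range(0,len(out),10):print(str(out[i:i+10]).replace(' ',''))
    return p,R
def rep():
    p,R,st=pose();d=p-H;print('t',round(st['time'],2),'tcp',p.round(1),'rpy',st['tcp_rot'].round(1),'hinge-frame',[round(float(d@a),1) for a in(U,V,Z)],'F uvz',[round(float(st['ft_force']@a),1) for a in(U,V,Z)],'gap',round(st['finger_gap'],1))
E
python3 - <<'E'
from h import *
plan([(ch(-208,0,80),down(94.7),14),(ch(-208,0,30),down(94.7),2)],34)
E
```

```text
[[34,-27.6,-29.9,2.2,-0.0,0.0,0.077],[34,-29.8,-27.7,2.2,-0.0,0.0,0.077],[34,-31.9,-25.3,2.2,-0.0,0.0,0.077],[34,-33.7,-22.8,2.2,-0.0,0.0,0.077],[34,-35.4,-20.2,2.2,-0.0,0.0,0.077],[34,-36.8,-17.4,2.2,-0.0,0.0,0.077],[34,-38.1,-14.5,2.2,-0.0,0.0,0.077],[34,-39.1,-11.5,2.2,-0.0,0.0,0.077],[34,-39.8,-8.5,2.2,-0.0,0.0,0.077],[34,-40.4,-5.4,2.2,-0.0,0.0,0.077]]
[[34,-40.7,-2.3,2.2,-0.0,0.0,0.077],[34,-40.7,0.8,2.2,-0.0,0.0,0.077],[34,-40.5,3.9,2.2,-0.0,0.0,0.077],[34,-40.1,7.0,2.2,-0.0,0.0,0.077],[34,-0.0,-0.0,25.0,0.0,0.0,0.0],[34,-0.0,-0.0,25.0,0.0,0.0,0.0]]
```

servo_tool(motion=[[34,-27.6,-29.9,2.2,0,0,0.077],[34,-29.8,-27.7,2.2,0,0,0.077],[34,-31.9,-25.3,2.2,0,0,0.077],[34,-33.7,-22.8,2.2,0,0,0.077],[34,-35.4,-20.2,2.2,0,0,0.077],[34,-36.8,-17.4,2.2,0,0,0.077],[34,-38.1,-14.5,2.2,0,0,0.077],[34,-39.1,-11.5,2.2,0,0,0.077],[34,-39.8,-8.5,2.2,0,0,0.077],[34,-40.4,-5.4,2.2,0,0,0.077]], force=30)

```text
time: 1.1
tool_pos: [368.6, 151.3, 202.7]
tcp_rot: [-179.6, 0.2, 111.1]
ft_force: [0.9, -0.7, -0.6]
finger_gap: 34.0
```

servo_tool(motion=[[34,-40.7,-2.3,2.2,0,0,0.077],[34,-40.7,0.8,2.2,0,0,0.077],[34,-40.5,3.9,2.2,0,0,0.077],[34,-40.1,7,2.2,0,0,0.077],[34,0,0,0,0,0,0]])

```text
time: 1.6
tool_pos: [417.6, -15.0, 192.9]
tcp_rot: [-179.6, 0.4, 92.2]
ft_force: [-0.0, 0.7, -0.3]
finger_gap: 34.2
```

Run:
```python
from h import *
rep(); plan([(ch(-208,0,30),down(94.7),3)],34)
```

```text
t 1.6 tcp [417.6 -15.  192.9] rpy [-179.6    0.4   92.2] hinge-frame [-219.1, -24.3, 72.9] F uvz [0.0, 0.7, -0.3] gap 34.2
[[34,8.4,3.4,14.2,-0.002,0.002,-0.014],[34,8.3,3.5,14.2,-0.002,0.002,-0.014],[34,8.2,3.6,14.3,-0.002,0.002,-0.014]]
```

servo_tool(motion=[[34,8.4,3.4,14,0,0,-0.014],[34,8.3,3.5,14,0,0,-0.014],[34,8.2,3.6,10,-0.004,0.004,-0.014],[34,0,0,0,0,0,0]])

```text
time: 2.0
tool_pos: [426.2, 9.8, 152.6]
tcp_rot: [-179.8, 0.1, 94.5]
ft_force: [-0.7, -0.1, 0.6]
finger_gap: 33.7
```

Run:
```python
from h import *
rep(); plan([(ch(-208,0,-9),down(94.7),4)],34)
t=snapshot("top");s=snapshot("scene")
c=np.zeros((420,800,3),np.uint8)
c[:400,:400]=cv2.resize(t[200:300,240:340],(400,400),interpolation=cv2.INTER_CUBIC);c[:400,400:]=cv2.resize(s[120:220,170:270],(400,400),interpolation=cv2.INTER_CUBIC)
cv2.imwrite("pics/c2.png",c)
print(proj("top",[ch(-208,60,6),ch(-208,-60,6)]),proj("scene",[ch(-208,60,6),ch(-208,-60,6)]))
```

```text
t 2.0 tcp [426.2   9.8 152.6] rpy [-1.798e+02  1.000e-01  9.450e+01] hinge-frame [-208.5, -0.3, 32.6] F uvz [-0.7, -0.0, 0.6] gap 33.7
[[34,0.1,0.2,10.4,-0.001,0.0,-0.001],[34,0.1,0.2,10.4,-0.001,0.0,-0.001],[34,0.1,0.1,10.4,-0.001,0.0,-0.001],[34,0.1,0.1,10.4,-0.001,0.0,-0.001]]
[[264.2361127  271.32870466]
 [314.67271989 269.86428276]] [[226.05182065 165.83066095]
 [200.91904889 204.31824518]]
```

View pics/c2.png

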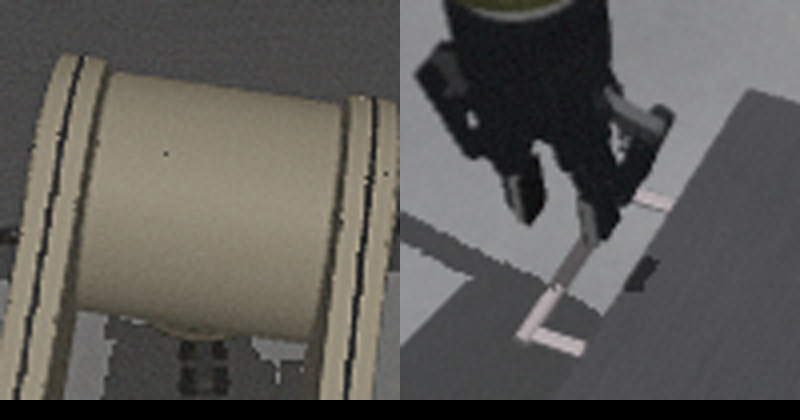

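servo_tool(motion=[[34,0,0,10,0,0,0],[34,0,0,10,0,0,0],[34,0,0,10,0,0,0],[34,0,0,8,0,0,0],[34,0,0,1,0,0,0]])

```text
time: 2.6
tool_pos: [427.5, 8.8, 113.4]
tcp_rot: [180.0, 0.2, 94.5]
ft_force: [0.6, 1.2, 0.0]
finger_gap: 33.7
```

servo_tool(motion=[[4,0,0,0,0,0,0],[4,0,0,0,0,0,0],[4,0,0,0,0,0,0],[4,0,0,0,0,0,0]], force=30)

```text
time: 3.0
tool_pos: [428.4, 8.8, 113.3]
tcp_rot: [179.9, 0.2, 94.5]
ft_force: [0.6, -0.1, -2.9]
finger_gap: 8.3
```

Run:
```python
from h import *
rep()
```

```text
t 3.0 tcp [428.4   8.8 113.3] rpy [179.9   0.2  94.5] hinge-frame [-206.5, -1.5, -6.7] F uvz [0.6, -0.2, -2.9] gap 8.3
```

```bash
cat >> h.py <<'E'
def arc(th): return np.array([-208*np.cos(th+.029),208*np.sin(th+.029)])
def swing(ths,off,gap=4,rot=down(94.7)):
    """off: TCP minus bar in (u,z); print rows taking the bar along ths, and present angle"""
    p,R,st=pose();d=p-H;b=np.array([d@U,d@Z])-off
    print('angle now',round(np.arctan2(b[1],-b[0])-.029,3),'r',round(np.hypot(*b),1))
    plan([(ch(*(lambda q:(q[0],d@V,q[1]))(arc(t)+off)),rot,1) for t in ths],gap)
E
python3 - <<'E'
from h import *
rep();swing(np.arange(.04,.41,.04),np.array([1.4,-12.7]))
E
```

```text
t 3.0 tcp [428.4   8.8 113.3] rpy [179.9   0.2  94.5] hinge-frame [-206.5, -1.5, -6.7] F uvz [0.6, -0.2, -2.9] gap 8.3
angle now -0.0 r 207.9
[[4,-0.0,0.4,-8.3,0.002,0.004,-0.004],[4,-0.0,0.7,-8.3,0.0,0.0,0.0],[4,0.0,1.1,-8.3,0.0,0.0,0.0],[4,-0.0,1.4,-8.2,0.0,0.0,0.0],[4,0.0,1.7,-8.1,0.0,0.0,0.0],[4,0.0,2.1,-8.1,0.0,0.0,0.0],[4,-0.0,2.4,-8.0,0.0,0.0,0.0],[4,0.0,2.7,-7.9,0.0,0.0,0.0],[4,-0.0,3.0,-7.8,0.0,0.0,0.0],[4,0.0,3.3,-7.6,0.0,0.0,0.0]]
```

servo_tool(motion=[[4,0,0.4,-8.3,0,0,0],[4,0,0.7,-8.3,0,0,0],[4,0,1.1,-8.3,0,0,0],[4,0,1.4,-8.2,0,0,0],[4,0,1.7,-8.1,0,0,0],[4,0,2.1,-8.1,0,0,0],[4,0,2.4,-8,0,0,0],[4,0,2.7,-7.9,0,0,0],[4,0,3,-7.8,0,0,0],[4,0,3.3,-7.6,0,0,0]])

```text
time: 4.0
tool_pos: [448.4, 10.6, 198.9]
tcp_rot: [179.9, 0.2, 94.4]
ft_force: [5.9, 0.3, -7.8]
finger_gap: 8.7
```

Run:
```python
from h import *
rep();swing(np.arange(.45,.81,.05),np.array([1.4,-12.7]))
t=snapshot("scene");cv2.imwrite("pics/s3.png",t[80:320,130:400])
```

```text
t 4.0 tcp [448.4  10.6 198.9] rpy [179.9   0.2  94.4] hinge-frame [-186.3, -1.4, 78.9] F uvz [5.9, -0.2, -7.8] gap 8.7
angle now 0.425 r 208.9
[[4,-0.0,3.1,-4.3,0.002,0.004,-0.005],[4,0.0,5.0,-9.1,0.0,0.0,0.0],[4,-0.0,5.5,-8.8,0.0,0.0,0.0],[4,0.0,5.9,-8.6,0.0,0.0,0.0],[4,0.0,6.3,-8.3,0.0,0.0,0.0],[4,-0.0,6.7,-7.9,0.0,0.0,0.0],[4,-0.0,7.1,-7.6,0.0,0.0,0.0],[4,0.0,7.5,-7.2,0.0,0.0,0.0]]
```

View pics/s3.png

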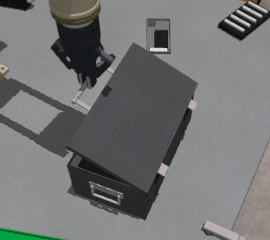

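servo_tool(motion=[[4,0,3.1,-4.3,0,0,0],[4,0,5,-9.1,0,0,0],[4,0,5.5,-8.8,0,0,0],[4,0,5.9,-8.6,0,0,0],[4,0,6.3,-8.3,0,0,0],[4,0,6.7,-7.9,0,0,0],[4,0,7.1,-7.6,0,0,0],[4,0,7.5,-7.2,0,0,0]])

```text
time: 4.85
tool_pos: [497.2, 14.5, 266.0]
tcp_rot: [-179.8, 0.2, 94.4]
ft_force: [0.2, -0.8, -6.2]
finger_gap: 8.5
```

Run:
```python
from h import *
rep();swing(np.arange(.88,1.10,.04),np.array([1.4,-12.7]))
```

```text
t 4.85 tcp [497.2  14.5 266. ] rpy [-179.8    0.2   94.4] hinge-frame [-137.4, -1.4, 146.0] F uvz [0.2, -0.8, -6.2] gap 8.5
angle now 0.823 r 210.8
[[4,0.0,10.9,-5.5,-0.004,0.004,-0.005],[4,0.0,6.7,-5.0,0.0,0.0,0.0],[4,-0.0,6.9,-4.7,0.0,0.0,0.0],[4,0.0,7.0,-4.4,0.0,0.0,0.0],[4,-0.0,7.2,-4.1,0.0,0.0,0.0],[4,0.0,7.4,-3.9,0.0,0.0,0.0]]
```

Run:
```python
from h import *
swing(np.arange(.83,1.11,.035),np.array([1.4,-9.0]))
```

```text
angle now 0.811 r 208.0
[[4,0.0,2.9,-2.5,-0.004,0.004,-0.005],[4,-0.0,5.6,-4.7,0.0,0.0,0.0],[4,0.0,5.8,-4.5,0.0,0.0,0.0],[4,-0.0,5.9,-4.3,0.0,0.0,0.0],[4,-0.0,6.1,-4.0,0.0,0.0,0.0],[4,0.0,6.2,-3.8,0.0,0.0,0.0],[4,-0.0,6.3,-3.6,0.0,0.0,0.0],[4,-0.0,6.4,-3.4,0.0,0.0,0.0],[4,0.0,6.6,-3.2,0.0,0.0,0.0]]
```

servo_tool(motion=[[4,0,2.9,-2.5,-0.004,0.004,-0.005],[4,0,5.6,-4.7,0,0,0],[4,0,5.8,-4.5,0,0,0],[4,0,5.9,-4.3,0,0,0],[4,0,6.1,-4,0,0,0],[4,0,6.2,-3.8,0,0,0],[4,0,6.3,-3.6,0,0,0],[4,0,6.4,-3.4,0,0,0]])

```text
time: 5.65
tool_pos: [545.9, 18.6, 299.9]
tcp_rot: [-180.0, -0.0, 94.7]
ft_force: [-0.8, -0.8, -7.0]
finger_gap: 8.4
```

Run:
```python
from h import *
rep();swing(np.arange(1.1,1.2,.03),np.array([1.4,-12.7]))
swing(np.arange(1.1,1.2,.03),np.array([1.4,-9]))
```

```text
t 5.65 tcp [545.9  18.6 299.9] rpy [-180.    -0.    94.7] hinge-frame [-88.5, -1.4, 179.9] F uvz [-0.9, -0.7, -7.0] gap 8.4
angle now 1.105 r 212.6
[[4,-0.0,0.9,4.6,-0.001,-0.001,0.001],[4,-0.0,5.7,-2.6,0.0,0.0,0.0],[4,-0.0,5.8,-2.4,0.0,0.0,0.0],[4,0.0,5.8,-2.2,0.0,0.0,0.0]]
angle now 1.098 r 209.2
[[4,-0.0,0.9,0.9,-0.001,-0.001,0.001],[4,-0.0,5.7,-2.6,0.0,0.0,0.0],[4,-0.0,5.8,-2.4,0.0,0.0,0.0],[4,0.0,5.8,-2.2,0.0,0.0,0.0]]
```

servo_tool(motion=[[4,0,3.5,-0.7,0,0,0],[4,0,3.8,-1.6,0,0,0],[4,0,3.8,-1.5,0,0,0],[4,0,3.9,-1.4,0,0,0]])

```text
time: 6.05
tool_pos: [562.3, 19.9, 307.3]
tcp_rot: [-180.0, -0.0, 94.7]
ft_force: [-7.9, -0.8, -1.0]
finger_gap: 8.7
```

```bash
cat >> h.py <<'E'
def tang(off=np.array([1.4,-9.])):
    p,R,st=pose();d=p-H;b=np.array([d@U,d@Z])-off;b/=np.hypot(*b);f=np.array([st['ft_force']@U,st['ft_force']@Z])
    print('Ftang',round(f@[b[1],-b[0]],2),'Frad',round(f@b,2))
E
python3 - <<'E'
from h import *
rep();tang();swing(np.arange(1.18,1.26,.015),np.array([1.4,-9]))
E
```

```text
t 6.05 tcp [562.3  19.9 307.3] rpy [-180.    -0.    94.7] hinge-frame [-72.0, -1.4, 187.3] F uvz [-7.9, -0.2, -1.0] gap 8.7
Ftang -7.77 Frad 1.81
angle now 1.184 r 209.6
[[4,-0.0,-0.2,1.7,-0.0,-0.0,0.001],[4,-0.0,2.9,-1.1,0.0,0.0,0.0],[4,0.0,2.9,-1.0,0.0,0.0,0.0],[4,-0.0,3.0,-1.0,0.0,0.0,0.0],[4,0.0,3.0,-0.9,0.0,0.0,0.0],[4,0.0,3.0,-0.9,0.0,0.0,0.0]]
```

servo_tool(motion=[[4,0,2,-0.5,0,0,0],[4,0,2,-0.7,0,0,0],[4,0,2,-0.7,0,0,0],[4,0,2,-0.7,0,0,0]])

```text
time: 6.45
tool_pos: [568.4, 20.4, 309.7]
tcp_rot: [-179.6, -0.0, 94.7]
ft_force: [-6.4, -1.7, -0.7]
finger_gap: 8.7
```

Run:
```python
from h import *
rep();tang();swing([1.25,1.26],np.array([1.4,-9]))
```

```text
t 6.45 tcp [568.4  20.4 309.7] rpy [-179.6   -0.    94.7] hinge-frame [-65.9, -1.4, 189.7] F uvz [-6.5, -1.1, -0.7] gap 8.7
Ftang -6.36 Frad 1.42
angle now 1.215 r 209.8
[[4,-0.0,7.5,-0.6,-0.008,-0.001,0.0],[4,-0.0,2.0,-0.6,0.0,0.0,0.0]]
```

servo_tool(motion=[[4,0,2,-0.4,0,0,0],[4,0,2,-0.5,-0.003,0,0],[4,0,2,-0.5,0,0,0],[4,0,2,-0.5,0,0,0]])

```text
time: 6.85
tool_pos: [573.6, 20.8, 311.5]
tcp_rot: [-179.2, -0.0, 94.7]
ft_force: [-7.9, -0.9, -0.9]
finger_gap: 8.5
```

Run:
```python
from h import *
rep();tang();swing([1.25,1.26],np.array([1.4,-9]))
```

```text
t 6.85 tcp [573.6  20.8 311.5] rpy [-179.2   -0.    94.7] hinge-frame [-60.7, -1.4, 191.5] F uvz [-8.0, -0.3, -0.9] gap 8.5
Ftang -7.91 Frad 1.49
angle now 1.241 r 209.9
[[4,-0.0,2.3,1.2,-0.013,-0.001,0.0],[4,-0.0,2.0,-0.6,0.0,0.0,0.0]]
```

servo_tool(motion=[[4,0,2.2,-0.4,-0.005,0,0],[4,0,2.2,-0.4,-0.005,0,0],[4,0,2.2,-0.4,-0.004,0,0],[4,0,2.2,-0.4,-0.004,0,0]])

```text
time: 7.25
tool_pos: [579.5, 21.3, 313.3]
tcp_rot: [-179.8, -0.0, 94.7]
ft_force: [-7.8, -1.1, 0.0]
finger_gap: 8.4
```

Run:
```python
from h import *
rep();tang();swing([1.27,1.28],np.array([1.4,-9]))
```

```text
t 7.25 tcp [579.5  21.3 313.3] rpy [-179.8   -0.    94.7] hinge-frame [-54.8, -1.4, 193.3] F uvz [-7.9, -0.4, 0.0] gap 8.4
Ftang -7.57 Frad 2.12
angle now 1.271 r 210.0
[[4,-0.0,0.4,2.0,-0.003,-0.001,-0.0],[4,0.0,2.0,-0.5,0.0,0.0,0.0]]
```

servo_tool(motion=[[4,0,2.2,-0.3,-0.003,0,0],[4,0,2.2,-0.3,-0.003,0,0],[4,0,2.2,-0.3,-0.002,0,0],[4,0,2.2,-0.3,-0.002,0,0]])

```text
time: 7.65
tool_pos: [584.8, 21.8, 314.9]
tcp_rot: [-179.8, -0.0, 94.7]
ft_force: [-9.6, -0.8, 1.6]
finger_gap: 8.4
```

Run:
```python
from h import *
rep();tang();swing([1.3,1.31],np.array([1.4,-9]))
```

```text
t 7.65 tcp [584.8  21.8 314.9] rpy [-179.8   -0.    94.7] hinge-frame [-49.5, -1.4, 194.9] F uvz [-9.7, -0.0, 1.6] gap 8.4
Ftang -9.02 Frad 3.87
angle now 1.297 r 210.1
[[4,-0.0,1.1,1.9,-0.003,-0.001,-0.001],[4,-0.0,2.0,-0.5,0.0,0.0,0.0]]
```

servo_tool(motion=[[4,0,2,-0.7,-0.003,0,0],[4,0,2,-0.7,-0.003,0,0],[4,0,2,-0.7,-0.002,0,0]])

```text
time: 7.95
tool_pos: [587.8, 22.0, 315.7]
tcp_rot: [-179.8, -0.1, 94.7]
ft_force: [-8.6, -1.0, -1.2]
finger_gap: 8.7
```

Run:
```python
from h import *
rep();tang();swing([1.3,1.31],np.array([1.4,-9]))
```

```text
t 7.95 tcp [587.8  22.  315.7] rpy [-1.798e+02 -1.000e-01  9.470e+01] hinge-frame [-46.5, -1.4, 195.7] F uvz [-8.7, -0.3, -1.2] gap 8.7
Ftang -8.72 Frad 0.85
angle now 1.312 r 210.3
[[4,-0.0,-1.9,2.8,-0.004,-0.001,-0.001],[4,-0.0,2.0,-0.5,0.0,0.0,0.0]]
```

servo_tool(motion=[[4,0,2.2,-0.5,-0.003,0,0],[4,0,2.2,-0.5,-0.003,0,0],[4,0,2.2,-0.5,-0.002,0,0],[4,0,2.2,-0.5,-0.002,0,0]])

```text
time: 8.35
tool_pos: [592.3, 22.4, 316.8]
tcp_rot: [-179.6, -0.1, 94.6]
ft_force: [-9.6, -0.9, 0.2]
finger_gap: 8.4
```

Run:
```python
from h import *
rep();tang();swing([1.35,1.36],np.array([1.4,-9]))
```

```text
t 8.35 tcp [592.3  22.4 316.8] rpy [-1.796e+02 -1.000e-01  9.460e+01] hinge-frame [-41.9, -1.4, 196.8] F uvz [-9.6, -0.1, 0.2] gap 8.4
Ftang -9.38 Frad 2.16
angle now 1.334 r 210.3
[[4,0.0,3.7,1.6,-0.006,-0.001,-0.001],[4,0.0,2.0,-0.4,0.0,0.0,0.0]]
```

servo_tool(motion=[[4,0,2.2,-0.4,-0.004,0,0],[4,0,2.2,-0.4,-0.004,0,0],[4,0,2.2,-0.4,-0.003,0,0],[4,0,2.2,-0.4,-0.003,0,0]])

```text
time: 8.75
tool_pos: [596.8, 22.7, 317.8]
tcp_rot: [-179.7, -0.1, 94.6]
ft_force: [-9.5, -1.2, 0.8]
finger_gap: 8.4
```

Run:
```python
from h import *
rep();tang();swing([1.35,1.36],np.array([1.4,-9]))
```

```text
t 8.75 tcp [596.8  22.7 317.8] rpy [-1.797e+02 -1.000e-01  9.460e+01] hinge-frame [-37.4, -1.4, 197.8] F uvz [-9.6, -0.4, 0.8] gap 8.4
Ftang -9.26 Frad 2.58
angle now 1.356 r 210.5
[[4,-0.0,-0.8,2.7,-0.004,-0.002,-0.002],[4,0.0,2.0,-0.4,0.0,0.0,0.0]]
```

servo_tool(motion=[[4,0,2.2,-0.5,-0.004,0,0],[4,0,2.2,-0.5,-0.004,0,0],[4,0,2.2,-0.5,-0.003,0,0]])

```text
time: 9.05
tool_pos: [599.9, 23.0, 318.5]
tcp_rot: [-179.8, -0.1, 94.6]
ft_force: [-10.2, -1.0, 0.5]
finger_gap: 8.6
```

Run:
```python
from h import *
rep();tang();swing([1.35,1.36],np.array([1.4,-9]))
```

```text
t 9.05 tcp [599.9  23.  318.5] rpy [-1.798e+02 -1.000e-01  9.460e+01] hinge-frame [-34.3, -1.4, 198.5] F uvz [-10.2, -0.2, 0.5] gap 8.6
Ftang -10.0 Frad 2.23
angle now 1.371 r 210.5
[[4,-0.0,-3.9,3.3,-0.003,-0.002,-0.002],[4,0.0,2.0,-0.4,0.0,0.0,0.0]]
```

servo_tool(motion=[[4,0,2,-0.4,-0.003,0,0],[4,0,2,-0.4,-0.003,0,0],[4,0,2,-0.4,-0.003,0,0]])

```text
time: 9.35
tool_pos: [602.2, 23.2, 318.9]
tcp_rot: [-179.7, -0.1, 94.6]
ft_force: [-10.0, -0.8, 0.3]
finger_gap: 8.0
```

servo_tool(motion=[[4,0,2,-0.4,-0.003,0,0],[4,0,2,-0.4,-0.003,0,0],[4,0,2,-0.4,-0.003,0,0]])

```text
time: 9.65
tool_pos: [604.6, 23.4, 319.4]
tcp_rot: [-179.6, -0.1, 94.6]
ft_force: [-9.9, -1.1, 0.6]
finger_gap: 8.7
```

servo_tool(motion=[[4,0,2,-0.4,-0.003,0,0],[4,0,2,-0.4,-0.003,0,0],[4,0,2,-0.4,-0.003,0,0],[4,0,2,-0.4,-0.003,0,0]])

```text
time: 10.05
tool_pos: [607.4, 23.6, 319.8]
tcp_rot: [-179.5, -0.1, 94.5]
ft_force: [-11.7, -1.4, 0.2]
finger_gap: 8.5
```

servo_tool(motion=[[4,0,2,-0.4,-0.003,0,0],[4,0,2,-0.4,-0.003,0,0]])

```text
time: 10.25
tool_pos: [608.8, 23.6, 320.1]
tcp_rot: [-179.4, -0.2, 94.5]
ft_force: [-10.4, -0.8, 0.1]
finger_gap: 8.8
```

Run:
```python
from h import *
rep();tang();swing([1.42],np.array([1.4,-9]))
s=snapshot("scene");cv2.imwrite("pics/s4.png",cv2.resize(s[40:290,180:390],None,fx=2.3,fy=2.3,interpolation=cv2.INTER_CUBIC))
```

```text
t 10.25 tcp [608.8  23.6 320.1] rpy [-179.4   -0.2   94.5] hinge-frame [-25.4, -1.5, 200.1] F uvz [-10.5, 0.1, 0.1] gap 8.8
Ftang -10.38 Frad 1.4
angle now 1.414 r 210.8
[[4,-0.0,1.6,2.6,-0.01,-0.003,-0.003]]
```

View pics/s4.png

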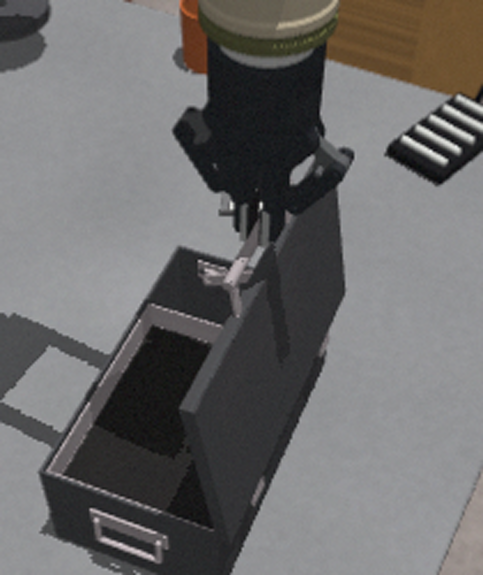

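servo_tool(motion=[[4,0,2,-0.3,-0.006,0,0],[4,0,2,-0.3,-0.005,0,0],[4,0,2,-0.3,-0.004,0,0]])

```text
time: 10.6
tool_pos: [611.0, 23.8, 320.4]
tcp_rot: [-179.7, -0.2, 94.5]
ft_force: [-11.1, -0.8, 0.9]
finger_gap: 8.4
```

servo_tool(motion=[[4,0,2.1,-0.4,-0.005,0,0],[4,0,2.1,-0.4,-0.005,0,0],[4,0,2.1,-0.3,-0.004,0,0]])

```text
time: 10.9
tool_pos: [613.3, 24.1, 320.8]
tcp_rot: [-179.9, -0.2, 94.5]
ft_force: [-11.2, -0.9, 0.2]
finger_gap: 8.3
```

servo_tool(motion=[[4,0,2.1,-0.3,-0.003,0,0],[4,0,2.1,-0.3,-0.003,0,0],[4,0,2.1,-0.3,-0.003,0,0]])

```text
time: 11.2
tool_pos: [615.5, 24.2, 321.0]
tcp_rot: [-179.7, -0.2, 94.5]
ft_force: [-11.2, -1.2, 0.7]
finger_gap: 8.6
```

servo_tool(motion=[[4,0,2.1,-0.3,-0.004,0,0],[4,0,2.1,-0.3,-0.004,0,0],[4,0,2.1,-0.3,-0.003,0,0]])

```text
time: 11.5
tool_pos: [617.9, 24.3, 321.4]
tcp_rot: [-179.8, -0.2, 94.4]
ft_force: [-11.1, -1.3, 1.1]
finger_gap: 8.9
```

servo_tool(motion=[[4,0,2.1,-0.3,-0.004,0,0],[4,0,2.1,-0.3,-0.004,0,0],[4,0,2.1,-0.2,-0.003,0,0]])

```text
time: 11.8
tool_pos: [619.0, 24.9, 321.4]
tcp_rot: [-179.6, -0.3, 94.4]
ft_force: [-14.0, -1.7, 2.6]
finger_gap: 8.8
```

servo_tool(motion=[[4,0,2.1,-0.3,-0.004,0,0]])

```text
time: 11.9
tool_pos: [619.2, 25.0, 321.4]
tcp_rot: [-179.5, -0.3, 94.5]
ft_force: [-14.5, -1.9, 1.4]
finger_gap: 8.5
```

Run:
```python
from h import *
rep();tang();swing([1.45],np.array([1.4,-9]))
```

```text
t 11.9 tcp [619.2  25.  321.4] rpy [-179.5   -0.3   94.5] hinge-frame [-15.0, -1.0, 201.4] F uvz [-14.6, -0.7, 1.4] gap 8.5
Ftang -14.42 Frad 2.54
angle now 1.464 r 211.0
[[4,-0.0,-2.7,3.3,-0.008,-0.005,-0.004]]
```

servo_tool(motion=[[4,0,2.2,-0.3,-0.003,0,0],[4,0,2.2,-0.2,-0.003,0,0]])

```text
time: 12.1
tool_pos: [619.5, 25.0, 321.4]
tcp_rot: [-179.3, -0.3, 94.4]
ft_force: [-14.8, -1.4, 2.1]
finger_gap: 8.4
```

servo_tool(motion=[[4,0,0.5,0,0,0,0],[4,0,0,0,0,0,0],[4,0,-0.5,0.1,0,0,0]])

```text
time: 12.4
tool_pos: [615.0, 24.3, 321.1]
tcp_rot: [-178.6, -0.2, 94.4]
ft_force: [-8.8, -2.2, 1.0]
finger_gap: 8.4
```

servo_tool(motion=[[4,0,0,0,0,0,0],[4,0,0,0,0,0,0]])

```text
time: 12.6
tool_pos: [613.5, 23.7, 321.0]
tcp_rot: [-178.3, -0.2, 94.4]
ft_force: [-6.5, -1.3, -1.2]
finger_gap: 8.2
```

Run:
```python
from h import *
rep();tang();swing([1.45],np.array([1.4,-9]))
```

```text
t 12.6 tcp [613.5  23.7 321. ] rpy [-178.3   -0.2   94.4] hinge-frame [-20.7, -1.8, 201.0] F uvz [-6.6, -0.7, -1.2] gap 8.2
Ftang -6.64 Frad -0.54
angle now 1.437 r 211.1
[[4,0.0,3.2,2.8,-0.029,-0.004,-0.006]]
```

servo_tool(motion=[[4,0,0,0,-0.01,0,0],[4,0,-0.2,0,-0.01,0,0],[4,0,-0.3,0,0,0,0]])

```text
time: 12.9
tool_pos: [612.0, 23.3, 320.9]
tcp_rot: [-179.3, -0.2, 94.4]
ft_force: [-3.5, -2.0, -1.4]
finger_gap: 8.7
```

Run:
```python
from h import *
rep();tang();swing([1.45],np.array([1.4,-9]))
t=snapshot("top")
cv2.imwrite("pics/t5.png",cv2.resize(t[150:290,215:365],None,fx=4,fy=4,interpolation=cv2.INTER_CUBIC))
```

```text
t 12.9 tcp [612.   23.3 320.9] rpy [-179.3   -0.2   94.4] hinge-frame [-22.2, -2.1, 200.9] F uvz [-3.7, -1.7, -1.4] gap 8.7
Ftang -3.82 Frad -0.96
angle now 1.43 r 211.2
[[4,0.0,4.6,2.7,-0.012,-0.003,-0.006]]
```

View pics/t5.png

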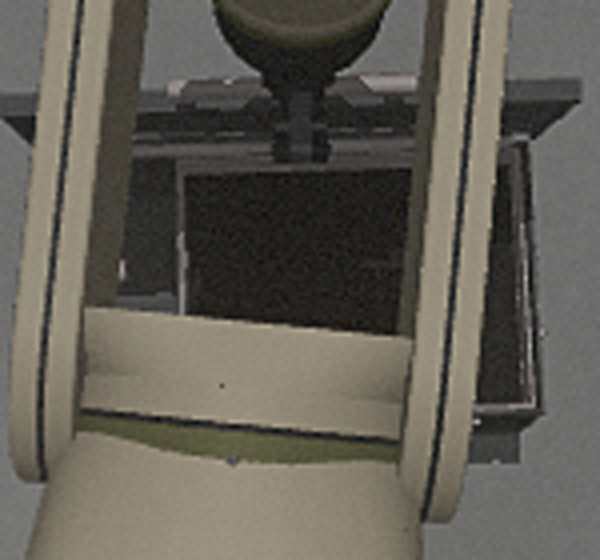

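servo_tool(motion=[[4,0,-0.3,0,-0.005,0,0],[4,0,-0.3,0,-0.004,0,0],[4,0,-0.3,0,0,0,0]])

```text
time: 13.25
tool_pos: [611.4, 23.2, 320.8]
tcp_rot: [-179.9, -0.2, 94.3]
ft_force: [-2.7, -0.9, -1.7]
finger_gap: 8.5
```

servo_tool(motion=[[4,0,-0.4,0,0,0,0],[4,0,-0.4,0,0,0,0],[4,0,-0.4,0,0,0,0]])

```text
time: 13.55
tool_pos: [610.7, 23.0, 320.8]
tcp_rot: [-179.9, -0.2, 94.3]
ft_force: [-0.8, -1.2, -2.5]
finger_gap: 8.3
```

Run:
```python
from h import *
p,R,_=pose()
print('A');p,R=plan([(p+[0,0,60],R,3)],36,p,R)
print('B');p,R=plan([([480,-150,300],down(60),6),([488.5,-312,100],down(28.5),6)],36,p,R)
```

```text
A
[[36,0.1,-0.0,-20.0,0.0,0.0,0.0],[36,0.1,-0.0,-20.0,0.0,0.0,0.0],[36,0.1,-0.0,-20.0,0.0,0.0,0.0]]
B
[[36,-27.1,-23.9,13.4,-0.0,-0.0,0.1],[36,-29.4,-21.1,13.4,-0.0,-0.0,0.1],[36,-31.3,-18.0,13.4,-0.0,-0.0,0.1],[36,-33.0,-14.8,13.4,-0.0,-0.0,0.1],[36,-34.3,-11.5,13.4,-0.0,-0.0,0.1],[36,-35.2,-8.0,13.5,-0.0,-0.0,0.1],[36,-22.7,14.7,33.3,0.0,-0.0,0.092],[36,-21.2,16.7,33.3,-0.0,-0.0,0.092],[36,-19.6,18.6,33.3,0.0,-0.0,0.092],[36,-17.8,20.3,33.3,0.0,-0.0,0.092]]
[[36,-15.9,21.9,33.3,-0.0,-0.0,0.092],[36,-13.8,23.2,33.3,-0.0,-0.0,0.092]]
```

servo_tool(motion=[[20,0,0,0,0,0,0],[36,0,0,0,0,0,0],[36,0,0,0,0,0,0],[36,0,0,0,0,0,0]])

```text
time: 13.95
tool_pos: [612.3, 23.6, 322.7]
tcp_rot: [179.8, -0.2, 94.4]
ft_force: [0.5, 0.7, 0.9]
finger_gap: 36.2
```

servo_tool(motion=[[36,0,0,-20,0,0,0],[36,0,0,-20,0,0,0],[36,0,0,-20,0,0,0]])

```text
time: 14.25
tool_pos: [611.0, 23.7, 380.5]
tcp_rot: [-179.9, -0.3, 94.4]
ft_force: [0.1, 0.5, 0.2]
finger_gap: 36.5
```

servo_tool(motion=[[36,-27.1,-23.9,13.4,0,0,0.1],[36,-29.4,-21.1,13.4,0,0,0.1],[36,-31.3,-18,13.4,0,0,0.1],[36,-33,-14.8,13.4,0,0,0.1],[36,-34.3,-11.5,13.4,0,0,0.1],[36,-35.2,-8,13.5,0,0,0.1],[36,-22.7,14.7,33.3,0,0,0.092],[36,-21.2,16.7,33.3,0,0,0.092],[36,-19.6,18.6,30,0,0,0.092],[36,-17.8,20.3,30,0,0,0.092]])

```text
time: 15.25
tool_pos: [487.6, -264.3, 180.2]
tcp_rot: [178.9, -1.1, 37.2]
ft_force: [1.1, -0.4, -0.3]
finger_gap: 36.0
```

Run:
```python
from h import *
rep(); plan([([488.5,-312,60],down(28.5),4)],36)
t=snapshot("top");s=snapshot("scene")
c=np.zeros((450,800,3),np.uint8)
a=cv2.resize(t[150:300,215:365],None,fx=2.6,fy=2.6,interpolation=cv2.INTER_CUBIC);c[:a.shape[0],:a.shape[1]]=a
b=cv2.resize(s[60:300,180:390],None,fx=1.85,fy=1.85,interpolation=cv2.INTER_CUBIC);c[:b.shape[0],395:395+b.shape[1]]=b
cv2.imwrite("pics/c6.png",c)
```

```text
t 15.25 tcp [ 487.6 -264.3  180.2] rpy [178.9  -1.1  37.2] hinge-frame [-169.8, -278.5, 60.2] F uvz [1.1, -0.5, -0.3] gap 36.0
[[36,-7.6,9.1,30.1,0.004,-0.005,0.038],[36,-7.1,9.5,30.1,0.004,-0.005,0.038],[36,-6.6,9.9,30.1,0.004,-0.005,0.038],[36,-6.0,10.2,30.1,0.004,-0.005,0.038]]
```

View pics/c6.png

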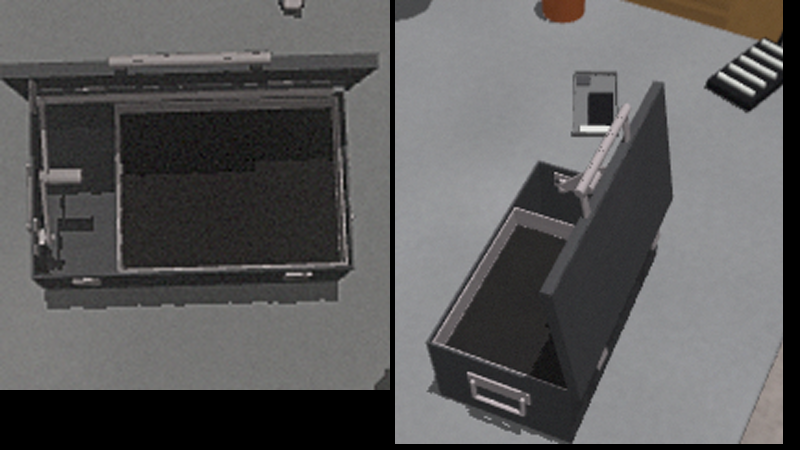

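servo_tool(motion=[[36,-7.6,9.1,30,0.004,-0.005,0.038],[36,-7.1,9.5,30,0.004,-0.005,0.038],[36,-6.6,9.9,30,0.004,-0.005,0.038],[36,-6,10.2,25,0.004,-0.005,0.038],[36,0,0,0,0,0,0]])

```text
time: 15.85
tool_pos: [488.7, -313.6, 62.4]
tcp_rot: [180.0, -0.0, 28.3]
ft_force: [-1.0, 1.1, 0.6]
finger_gap: 35.7
```

Run:
```python
from h import *
rep(); plan([([488.5,-312,30],down(28.5),2),([488.5,-312,5],down(28.5),3)],36)
f=lambda X:[[round(float((x-H)@a),1) for a in(U,V,Z)] for x in X]
print('knuckle ends',f(back("top",[(232.3,217.3),(246.2,217.3)],150)))
print('till rim L-rear,L-front,R-front,R-rear',f(back("top",[(260.4,190.4),(261.2,253),(348.5,251),(342,187.5)],115)))
print('handle',f(back("top",[(256.5,172.5),(319,172.5)],327)))
```

```text
t 15.85 tcp [ 488.7 -313.6   62.4] rpy [180.   -0.   28.3] hinge-frame [-172.7, -327.8, -57.6] F uvz [-0.9, 1.2, 0.6] gap 35.7
[[36,0.3,-0.8,16.2,0.0,-0.0,-0.002],[36,0.3,-0.8,16.2,0.0,-0.0,-0.002],[36,0.0,-0.0,8.3,0.0,0.0,0.0],[36,0.0,-0.0,8.3,0.0,0.0,0.0],[36,0.0,-0.0,8.3,0.0,0.0,0.0]]
knuckle ends [[-79.6, 132.4, 30.0], [-80.6, 99.3, 30.0]]
till rim L-rear,L-front,R-front,R-rear [[-6.4, 65.9, -5.0], [-162.8, 66.9, -5.0], [-164.2, -144.7, -5.0], [-4.9, -137.8, -5.0]]
handle [[-24.1, 63.3, 207.0], [-27.8, -62.7, 207.0]]
```

servo_tool(motion=[[36,0.3,-0.8,16,0,0,0],[36,0.3,-0.8,16,0,0,0.002],[36,0,0,10,0,0,0],[36,0,0,9,0,0,0],[36,0,0,5,0,0,0]])

```text
time: 16.35
tool_pos: [492.6, -311.5, 8.3]
tcp_rot: [179.6, -0.3, 28.5]
ft_force: [-0.3, -0.0, 0.1]
finger_gap: 36.1
```

Run:
```python
from h import *
rep(); plan([([488.5,-312,5],down(28.5),1)],36)
```

```text
t 16.35 tcp [ 492.6 -311.5    8.3] rpy [179.6  -0.3  28.5] hinge-frame [-168.6, -326.0, -111.7] F uvz [-0.3, -0.0, 0.1] gap 36.1
[[36,-3.9,-1.6,3.2,0.007,-0.005,0.001]]
```

servo_tool(motion=[[36,-3.5,-1.5,2.5,0.007,-0.005,0],[36,0,0,0,0,0,0],[5,0,0,0,0,0,0],[5,0,0,0,0,0,0],[5,0,0,0,0,0,0],[5,0,0,0,0,0,0]], force=25)

```text
time: 16.95
tool_pos: [489.3, -312.4, 6.6]
tcp_rot: [179.9, -0.0, 28.6]
ft_force: [-0.4, -0.2, 0.3]
finger_gap: 11.8
```

Run:
```python
from h import *
rep(); p,R,_=pose()
plan([(p+[0,0,45],R,3),(p+[0,0,135],R,3)],5,p,R)
```

```text
t 16.95 tcp [ 489.3 -312.4    6.6] rpy [179.9  -0.   28.6] hinge-frame [-172.0, -326.6, -113.4] F uvz [-0.4, -0.2, 0.3] gap 11.8
[[5,0.0,0.0,-15.0,0.0,0.0,0.0],[5,0.0,0.0,-15.0,0.0,0.0,0.0],[5,0.0,0.0,-15.0,0.0,0.0,0.0],[5,0.0,0.0,-30.0,0.0,0.0,0.0],[5,0.0,0.0,-30.0,0.0,0.0,0.0],[5,0.0,0.0,-30.0,0.0,0.0,0.0]]
```

servo_tool(motion=[[5,0,0,-15,0,0,0],[5,0,0,-15,0,0,0],[5,0,0,-25,0,0,0],[5,0,0,-40,0,0,0],[5,0,0,-40,0,0,0],[5,0,0,-40,0,0,0]])

```text
time: 17.55
tool_pos: [485.9, -309.7, 187.1]
tcp_rot: [-179.6, 0.2, 28.6]
ft_force: [0.4, -1.4, -0.0]
finger_gap: 11.8
```

Run:
```python
from h import *
rep()
plan([(ch(-95,-38,60),down(94.7),10)],5)
```

```text
t 17.55 tcp [ 485.9 -309.7  187.1] rpy [-179.6    0.2   28.6] hinge-frame [-175.2, -323.6, 67.1] F uvz [0.3, -1.5, -0.0] gap 11.8
[[5,18.9,-22.9,0.8,-0.001,-0.0,-0.115],[5,21.4,-20.5,0.8,-0.001,-0.0,-0.115],[5,23.6,-17.9,0.8,-0.001,-0.0,-0.115],[5,25.5,-15.1,0.8,-0.001,-0.0,-0.115],[5,27.1,-12.1,0.7,-0.001,-0.0,-0.115],[5,28.3,-8.9,0.7,-0.001,-0.0,-0.115],[5,29.1,-5.5,0.7,-0.001,-0.0,-0.115],[5,29.6,-2.1,0.7,-0.001,-0.0,-0.115],[5,29.6,1.3,0.7,-0.001,-0.0,-0.115],[5,29.3,4.7,0.7,-0.001,-0.0,-0.115]]
```

servo_tool(motion=[[5,18.9,-22.9,0.5,0,0,-0.115],[5,21.4,-20.5,0.5,0,0,-0.115],[5,23.6,-17.9,0.5,0,0,-0.115],[5,25.5,-15.1,0.5,0,0,-0.115],[5,27.1,-12.1,0.5,0,0,-0.115],[5,28.3,-8.9,0.5,0,0,-0.115],[5,29.1,-5.5,0.5,0,0,-0.115],[5,29.6,-2.1,0.5,0,0,-0.115],[5,29.6,1.3,0.5,0,0,-0.115],[5,20,4,0.5,0,0,-0.1]])

```text
time: 18.55
tool_pos: [545.8, -23.7, 212.2]
tcp_rot: [178.5, 0.9, 95.8]
ft_force: [-0.3, 0.2, -0.8]
finger_gap: 12.2
```

Run:
```python
from h import *
rep()
plan([(ch(-95,-38,0),down(94.7),4),(ch(-95,-38,-28),down(94.7),3)],5)
s=snapshot("scene")
cv2.imwrite("pics/s7.png",cv2.resize(s[60:300,180:390],None,fx=2,fy=2,interpolation=cv2.INTER_CUBIC))
```

```text
t 18.55 tcp [545.8 -23.7 212.2] rpy [178.5   0.9  95.8] hinge-frame [-92.1, -43.5, 92.2] F uvz [-0.3, 0.3, -0.8] gap 12.2
[[5,1.8,-1.3,23.0,0.007,0.004,0.005],[5,1.7,-1.2,23.0,0.007,0.004,0.005],[5,1.6,-1.0,23.0,0.007,0.004,0.005],[5,1.5,-0.9,23.0,0.007,0.004,0.005],[5,-0.0,-0.0,9.3,0.0,0.0,0.0],[5,-0.0,-0.0,9.3,0.0,0.0,0.0],[5,-0.0,-0.0,9.3,0.0,0.0,0.0]]
```

View pics/s7.png

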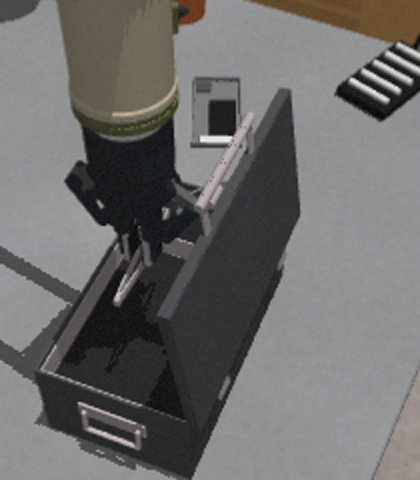

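servo_tool(motion=[[5,1.5,-7,15,0.01,0.006,0.005],[5,1.5,-5,23,0.01,0.005,0.005],[5,1.5,-1,23,0.005,0.004,0.005],[5,1,0,23,0,0,0],[5,0,0,0,0,0,0]])

```text
time: 19.1
tool_pos: [532.6, -18.3, 128.5]
tcp_rot: [179.7, -0.0, 95.0]
ft_force: [-0.6, -0.1, -0.9]
finger_gap: 12.0
```

Run:
```python
from h import *
rep()
plan([(ch(-105,-38,-28),down(94.7),4)],5)
```

```text
t 19.1 tcp [532.6 -18.3 128.5] rpy [179.7  -0.   95. ] hinge-frame [-104.8, -37.1, 8.5] F uvz [-0.6, -0.0, -0.9] gap 12.0
[[5,-0.2,-0.1,9.1,0.001,-0.0,0.001],[5,-0.2,-0.1,9.1,0.001,-0.0,0.001],[5,-0.2,-0.1,9.1,0.001,-0.0,0.001],[5,-0.2,-0.1,9.1,0.001,-0.0,0.001]]
```

servo_tool(motion=[[5,0,0,9,0,0,0],[5,0,0,9,0,0,0],[5,0,0,8,0,0,0],[5,0,0,5,0,0,0],[5,0,0,2.5,0,0,0]])

```text
time: 19.6
tool_pos: [534.0, -20.2, 95.9]
tcp_rot: [179.5, 0.0, 94.7]
ft_force: [0.4, -0.4, 0.2]
finger_gap: 12.0
```

Run:
```python
from h import *
rep()
```

```text
t 19.6 tcp [534.  -20.2  95.9] rpy [179.5   0.   94.7] hinge-frame [-103.6, -39.1, -24.1] F uvz [0.4, -0.4, 0.2] gap 12.0
```

servo_tool(motion=[[5,0,0,2,0,0,0],[5,0,0,2,0,0,0],[5,0,0,1.5,0,0,0]])

```text
time: 19.9
tool_pos: [534.6, -20.2, 90.6]
tcp_rot: [179.4, 0.1, 94.7]
ft_force: [0.0, -0.1, 0.6]
finger_gap: 11.9
```

servo_tool(motion=[[5,0,0,0.8,0,0,0],[5,0,0,0.5,0,0,0]])

```text
time: 20.1
tool_pos: [534.8, -20.2, 89.4]
tcp_rot: [179.4, 0.1, 94.8]
ft_force: [0.4, 0.5, 0.3]
finger_gap: 12.1
```

servo_tool(motion=[[20,0,0,0,0,0,0],[34,0,0,0,0,0,0],[34,0,0,0,0,0,0],[34,0,0,-10,0,0,0],[34,0,0,-25,0,0,0],[34,0,-2,-30,0,0,0],[34,0,-2,-30,0,0,0]])

```text
time: 20.8
tool_pos: [526.5, -20.0, 184.0]
tcp_rot: [179.9, -0.1, 94.8]
ft_force: [0.1, -1.7, 0.4]
finger_gap: 33.8
```

Run:
```python
from h import *
rep()
t=snapshot("top");s=snapshot("scene")
cv2.imwrite("pics/c8.png",np.hstack([cv2.resize(t[170:270,215:365],(600,400),interpolation=cv2.INTER_CUBIC)[:,:400],cv2.resize(s[100:300,190:390],(400,400),interpolation=cv2.INTER_CUBIC)]))
```

```text
t 20.8 tcp [526.5 -20.  184. ] rpy [ 1.799e+02 -1.000e-01  9.480e+01] hinge-frame [-111.0, -38.2, 64.0] F uvz [-0.1, -1.7, 0.4] gap 33.8
```

View pics/c8.png

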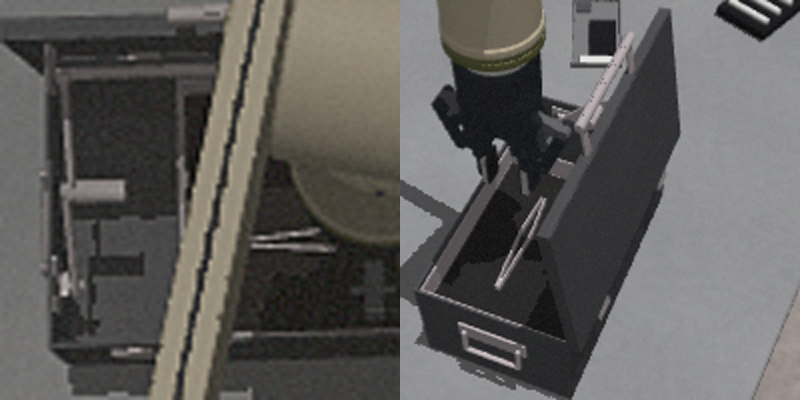

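Run:
```python
from h import *
R=down(94.7)*Ro.from_rotvec([-0.716,0,0])
print(R.apply([0,0,1])@U,R.apply([0,0,1])[2])
plan([(ch(-112,112,67),R,8)],0)
```

```text
0.6563721820038223 -0.7544372463575364
[[0,18.9,-0.5,0.2,-0.088,0.0,0.0],[0,18.9,-0.5,0.2,-0.088,0.0,0.0],[0,18.9,-0.5,0.1,-0.088,0.0,0.0],[0,18.9,-0.6,0.1,-0.088,0.0,0.0],[0,18.9,-0.6,0.0,-0.088,0.0,0.0],[0,18.9,-0.6,-0.0,-0.088,0.0,0.0],[0,18.9,-0.6,-0.1,-0.088,0.0,0.0],[0,18.9,-0.6,-0.1,-0.088,0.0,0.0]]
```

servo_tool(motion=[[0,18.9,-0.5,0,-0.088,0,0],[0,18.9,-0.5,0,-0.088,0,0],[0,18.9,-0.5,0,-0.088,0,0],[0,18.9,-0.6,0,-0.088,0,0],[0,18.9,-0.6,0,-0.088,0,0],[0,18.9,-0.6,0,-0.088,0,0],[0,18.9,-0.6,0,-0.088,0,0],[0,15,-0.6,0,-0.07,0,0],[0,0,0,0,0,0,0]])

```text
time: 21.8
tool_pos: [514.7, 130.1, 189.5]
tcp_rot: [138.3, -0.1, 94.7]
ft_force: [0.2, -0.1, -0.6]
finger_gap: 0.1
```

```bash
cat >> h.py <<'E'
RT=down(94.7)*Ro.from_rotvec([-0.716,0,0]); DZ=RT.apply([0,0,1]); NY=RT.apply([0,1,0])
def knk():
    p,R,st=pose();C=ch(-80,112,30);e=p-C;print('along',round(e@DZ,1),'perp',round(e@NY,1),'v',round(e@V,1),'F along',round(st['ft_force']@DZ,2),'F perp',round(st['ft_force']@NY,2),'tilt',(R.inv()*RT).as_rotvec().round(3))
E
python3 - <<'E'
from h import *
rep();knk();C=ch(-80,112,30)
plan([(C-20*DZ,RT,3)],0)
E
```

```text
t 21.8 tcp [514.7 130.1 189.5] rpy [ 1.383e+02 -1.000e-01  9.470e+01] hinge-frame [-110.5, 112.3, 69.5] F uvz [0.2, -0.1, -0.6] gap 0.1
along -49.8 perp 2.9 v 0.3 F along 0.61 F perp -0.21 tilt [ 0.011 -0.001 -0.002]
[[0,-0.1,-1.1,9.9,0.004,-0.0,-0.001],[0,-0.1,-1.0,9.9,0.004,-0.0,-0.001],[0,-0.1,-1.0,9.9,0.004,-0.0,-0.001]]
```

servo_tool(motion=[[0,0,-1.1,10,0.004,0,0],[0,0,-1,10,0.004,0,0],[0,0,-1,8,0.004,0,0],[0,0,0,2,0,0,0]])

```text
time: 22.2
tool_pos: [533.5, 131.3, 167.3]
tcp_rot: [139.1, -0.1, 94.8]
ft_force: [-0.6, 0.1, 0.3]
finger_gap: -0.4
```

Run:
```python
from h import *
knk()
```

```text
along -20.7 perp 2.6 v 0.0 F along -0.63 F perp -0.21 tilt [-0.002 -0.002  0.001]
```

servo_tool(motion=[[0,0,-1,4,0,0,0],[0,0,-1,3,0,0,0],[0,0,0,3,0,0,0]])

```text
time: 22.5
tool_pos: [539.8, 130.8, 159.5]
tcp_rot: [139.1, -0.0, 94.7]
ft_force: [0.1, -0.4, -0.2]
finger_gap: -0.2
```

Run:
```python
from h import *
knk()
```

```text
along -10.7 perp 2.2 v -1.1 F along 0.19 F perp -0.08 tilt [-0.002 -0.001 -0.   ]
```

servo_tool(motion=[[0,0,0,2,0,0,0],[0,0,0,2,0,0,0],[0,0,0,2,0,0,0]])

```text
time: 22.8
tool_pos: [544.3, 131.0, 155.2]
tcp_rot: [139.1, -0.0, 94.7]
ft_force: [-6.6, -1.3, 5.1]
finger_gap: -0.0
```

Run:
```python
from h import *
knk()
```

```text
along -4.5 perp 2.7 v -1.2 F along -8.25 F perp -1.71 tilt [-0.002 -0.001 -0.   ]
```

servo_tool(motion=[[0,0,0,2,0,0,0],[0,0,0,2,0,0,0]])

```text
time: 23.0
tool_pos: [547.2, 131.3, 152.7]
tcp_rot: [139.1, -0.0, 94.7]
ft_force: [-4.2, -1.1, 2.3]
finger_gap: -0.2
```

Run:
```python
from h import *
knk()
```

```text
along -0.7 perp 3.3 v -1.2 F along -4.56 F perp -1.68 tilt [-0.001 -0.001  0.   ]
```

servo_tool(motion=[[0,0,0,2,0,0,0]])

```text
time: 23.1
tool_pos: [548.6, 131.4, 151.4]
tcp_rot: [139.0, -0.0, 94.7]
ft_force: [-2.3, -1.2, 0.9]
finger_gap: -0.0
```

Run:
```python
from h import *
knk()
```

```text
along 1.2 perp 3.5 v -1.1 F along -2.19 F perp -1.22 tilt [-0.001 -0.001  0.   ]
```

servo_tool(motion=[[0,0,0,1.8,0,0,0]])

```text
time: 23.2
tool_pos: [549.9, 131.5, 150.0]
tcp_rot: [139.0, -0.0, 94.7]
ft_force: [-1.0, -1.3, 0.8]
finger_gap: 0.2
```

Run:
```python
from h import *
knk()
```

```text
along 3.1 perp 3.6 v -1.2 F along -1.37 F perp -0.3 tilt [-0.001 -0.001  0.   ]
```

servo_tool(motion=[[0,0,0,1.8,0,0,0]])

```text
time: 23.3
tool_pos: [551.3, 131.6, 148.6]
tcp_rot: [139.0, -0.0, 94.7]
ft_force: [0.2, -0.3, 0.2]
finger_gap: 0.2
```

Run:
```python
from h import *
knk()
```

```text
along 5.1 perp 3.7 v -1.1 F along -0.03 F perp 0.22 tilt [-0.001 -0.001  0.   ]
```

servo_tool(motion=[[0,0,0,0,0,0,0],[0,0,0,-10,0,0,0],[0,0,0,-20,0,0,0],[0,0,0,-30,0,0,0],[0,0,0,-30,0,0,0]])

```text
time: 23.8
tool_pos: [489.2, 126.1, 211.6]
tcp_rot: [139.7, 0.0, 94.7]
ft_force: [0.6, 0.1, 0.9]
finger_gap: -0.3
```

Run:
```python
from h import *
rep()
t=snapshot("top");s=snapshot("scene")
for th in (1.17,1.43):
    a=arc(th);X=[ch(a[0],63,a[1]),ch(a[0],-63,a[1])];print(th,a.round(1),proj("top",X).round(1).tolist(),proj("scene",X).round(1).tolist())
cv2.imwrite("pics/c9.png",np.hstack([cv2.resize(t[160:300,215:365],(428,400),interpolation=cv2.INTER_CUBIC)[:,:372],cv2.resize(s[80:280,190:390],(428,428),interpolation=cv2.INTER_CUBIC)[:400]]))
```

```text
t 23.8 tcp [489.2 126.1 211.6] rpy [139.7   0.   94.7] hinge-frame [-136.2, 110.4, 91.6] F uvz [0.6, 0.0, 0.9] gap -0.3
1.17 [-75.6 193.8] [[257.5, 198.8], [319.7, 197.1]] [[280.4, 116.0], [252.7, 161.5]]
1.43 [-23.2 206.7] [[256.7, 172.1], [319.0, 170.4]] [[307.0, 117.8], [281.1, 164.8]]
```

View pics/c9.png

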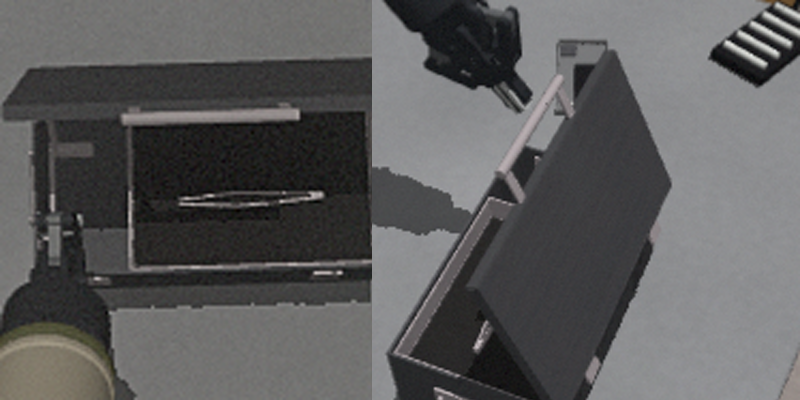

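Run:
```python
from h import *
X=tri([(276.9,117.4),(249.8,160.4)],[(257.8,201.6),(319.5,200.2)])
b=0
for x in X:
    d=x-H;print([round(float(d@a),1) for a in(U,V,Z)], round(np.hypot(d@U,d[2]),1),'th',round(np.arctan2(d[2],-(d@U))-.029,3))
plan([(ch(-125,70,250-120+100),down(94.7),8),(ch(-81,-2,230),down(94.7),3)],34)
```

```text
[-81.2, 62.1, 189.7] 206.4 th 1.137
[-81.7, -62.2, 193.1] 209.7 th 1.141
[[34,-5.1,11.8,-11.8,0.089,-0.0,0.0],[34,-5.1,10.7,-12.8,0.089,-0.0,0.0],[34,-5.1,9.5,-13.7,0.089,-0.0,0.0],[34,-5.1,8.2,-14.5,0.089,-0.0,0.0],[34,-5.1,6.9,-15.2,0.089,-0.0,0.0],[34,-5.1,5.5,-15.7,0.089,-0.0,0.0],[34,-5.1,4.1,-16.1,0.089,-0.0,0.0],[34,-5.1,2.6,-16.4,0.089,-0.0,0.0],[34,-24.0,14.7,0.0,0.0,0.0,0.0],[34,-24.0,14.7,0.0,0.0,0.0,0.0]]
[[34,-24.0,14.7,0.0,0.0,0.0,0.0]]
```

servo_tool(motion=[[34,-5,11.8,-11.8,0.089,0,0],[34,-5,10.7,-12.8,0.089,0,0],[34,-5,9.5,-13.7,0.089,0,0],[34,-5,8.2,-14.5,0.089,0,0],[34,-5,6.9,-15.2,0.089,0,0],[34,-5,5.5,-15.7,0.089,0,0],[34,-5,4.1,-16.1,0.089,0,0],[34,-5,2.6,-16.4,0.089,0,0]])

```text
time: 24.7
tool_pos: [504.6, 86.7, 335.3]
tcp_rot: [-177.7, -0.1, 94.9]
ft_force: [0.5, 0.6, 0.4]
finger_gap: 33.9
```

servo_tool(motion=[[34,-24,14.7,0,0,0,0],[34,-24,14.7,0,0,0,0],[34,-18,10,0,0,0,0],[34,0,0,0,0,0,0]])

```text
time: 25.1
tool_pos: [556.8, 21.4, 327.0]
tcp_rot: [-177.3, -0.1, 94.9]
ft_force: [0.3, -0.7, -0.5]
finger_gap: 34.1
```

Run:
```python
from h import *
rep()
plan([(ch(-81.5,-2,178),down(94.7),5)],34)
```

```text
t 25.1 tcp [556.8  21.4 327. ] rpy [-1.773e+02 -1.000e-01  9.490e+01] hinge-frame [-77.4, 0.6, 207.0] F uvz [0.2, -0.7, -0.5] gap 34.1
[[34,-0.5,-0.6,5.8,-0.009,-0.0,0.001],[34,-0.5,-0.6,5.8,-0.009,-0.0,0.001],[34,-0.5,-0.7,5.8,-0.009,-0.0,0.001],[34,-0.5,-0.7,5.8,-0.009,-0.0,0.001],[34,-0.5,-0.8,5.8,-0.009,-0.0,0.001]]
```

servo_tool(motion=[[34,0,-3,0,-0.02,0,0],[34,0,-1,6,-0.015,0,0],[34,0,0,8,-0.01,0,0],[34,0,0,7,0,0,0],[34,0,0,6,0,0,0],[34,0,0,2,0,0,0]])

```text
time: 25.7
tool_pos: [551.1, 23.6, 292.4]
tcp_rot: [-180.0, -0.2, 95.0]
ft_force: [1.0, -0.3, -0.1]
finger_gap: 33.8
```

Run:
```python
from h import *
rep()
```

```text
t 25.7 tcp [551.1  23.6 292.4] rpy [-180.    -0.2   95. ] hinge-frame [-82.9, 3.2, 172.4] F uvz [1.0, -0.4, -0.1] gap 33.8
```

servo_tool(motion=[[4,0,0,-2,0,0,0],[4,0,0,0,0,0,0],[4,0,0,0,0,0,0],[4,0,0,0,0,0,0],[4,0,0,0,0,0,0]], force=30)

```text
time: 26.2
tool_pos: [550.9, 24.0, 294.4]
tcp_rot: [-179.9, -0.2, 95.0]
ft_force: [0.2, 0.3, -1.1]
finger_gap: 8.5
```

Run:
```python
from h import *
rep()
p,R,st=pose();d=p-H
off=np.array([d@U,d@Z])-np.array([-81.5,191.4]);print(off)
swing(np.arange(1.11,.8,-.035),off)
```

```text
t 26.2 tcp [550.9  24.  294.4] rpy [-179.9   -0.2   95. ] hinge-frame [-83.1, 3.6, 174.4] F uvz [0.3, 0.2, -1.1] gap 8.5
[ -1.59151717 -17.03416022]
angle now 1.139 r 208.0
[[4,0.0,-5.5,2.5,-0.002,-0.004,0.005],[4,-0.0,-6.6,3.2,0.0,0.0,0.0],[4,0.0,-6.4,3.4,0.0,0.0,0.0],[4,0.0,-6.3,3.6,0.0,0.0,0.0],[4,0.0,-6.2,3.8,0.0,0.0,0.0],[4,-0.0,-6.1,4.0,0.0,0.0,0.0],[4,0.0,-5.9,4.3,0.0,0.0,0.0],[4,-0.0,-5.8,4.5,0.0,0.0,0.0],[4,0.0,-5.6,4.7,0.0,0.0,0.0]]
```

Handle gripped (8.5 as before). Lower along the arc.

servo_tool(motion=[[4,0,-5,2.2,0,0,0],[4,0,-6.4,3.1,0,0,0],[4,0,-6.4,3.4,0,0,0],[4,0,-6.3,3.6,0,0,0]])

```text
time: 26.6
tool_pos: [527.1, 22.0, 282.1]
tcp_rot: [179.8, -0.2, 95.0]
ft_force: [2.1, 0.6, -1.3]
finger_gap: 9.0
```

Run:
```python
from h import *
rep();o=np.array([-1.6,-17.]);tang(o)
swing(np.arange(.98,.65,-.035),o)
```

```text
t 26.6 tcp [527.1  22.  282.1] rpy [179.8  -0.2  95. ] hinge-frame [-107.0, 3.6, 162.1] F uvz [2.1, 0.4, -1.3] gap 9.0
Ftang 1.15 Frad -2.18
angle now 1.01 r 207.8
[[4,0.0,-5.5,3.1,0.003,-0.004,0.005],[4,0.0,-6.1,4.0,0.0,0.0,0.0],[4,0.0,-5.9,4.2,0.0,0.0,0.0],[4,-0.0,-5.8,4.4,0.0,0.0,0.0],[4,-0.0,-5.6,4.6,0.0,0.0,0.0],[4,-0.0,-5.5,4.8,0.0,0.0,0.0],[4,0.0,-5.3,5.0,0.0,0.0,0.0],[4,0.0,-5.1,5.2,0.0,0.0,0.0],[4,-0.0,-4.9,5.3,0.0,0.0,0.0],[4,0.0,-4.8,5.5,0.0,0.0,0.0]]
```

servo_tool(motion=[[4,0,-5.5,3.1,0,0,0],[4,0,-6.1,4,0,0,0],[4,0,-5.9,4.2,0,0,0],[4,0,-5.8,4.4,0,0,0],[4,0,-5.6,4.6,0,0,0],[4,0,-5.5,4.8,0,0,0],[4,0,-5.3,5,0,0,0],[4,0,-5.1,5.2,0,0,0],[4,0,-4.9,5.3,0,0,0],[4,0,-4.8,5.5,0,0,0]])

```text
time: 27.6
tool_pos: [469.0, 17.3, 230.9]
tcp_rot: [179.6, -0.2, 95.0]
ft_force: [7.3, 1.1, -6.1]
finger_gap: 8.6
```

Run:
```python
from h import *
rep();o=np.array([-1.6,-17.]);tang(o)
swing(np.arange(.63,.27,-.036),o)
```

```text
t 27.6 tcp [469.   17.3 230.9] rpy [179.6  -0.2  95. ] hinge-frame [-165.3, 3.6, 110.9] F uvz [7.3, 0.5, -6.1] gap 8.6
Ftang -0.29 Frad -9.51
angle now 0.634 r 207.8
[[4,0.0,-0.7,0.5,0.007,-0.004,0.005],[4,0.0,-4.5,6.0,0.0,0.0,0.0],[4,0.0,-4.3,6.2,0.0,0.0,0.0],[4,0.0,-4.0,6.3,0.0,0.0,0.0],[4,-0.0,-3.8,6.4,0.0,0.0,0.0],[4,0.0,-3.6,6.6,0.0,0.0,0.0],[4,0.0,-3.3,6.7,0.0,0.0,0.0],[4,0.0,-3.1,6.8,0.0,0.0,0.0],[4,-0.0,-2.8,6.9,0.0,0.0,0.0],[4,0.0,-2.6,7.0,0.0,0.0,0.0]]
```

servo_tool(motion=[[4,0,0.6,1.2,0,0,0],[4,0,-4.2,6.2,0,0,0],[4,0,-4,6.3,0,0,0],[4,0,-3.8,6.3,0,0,0],[4,0,-3.6,6.4,0,0,0],[4,0,-3.4,6.6,0,0,0],[4,0,-3.1,6.7,0,0,0],[4,0,-2.9,6.8,0,0,0],[4,0,-2.6,6.9,0,0,0],[4,0,-2.4,7,0,0,0]])

```text
time: 28.6
tool_pos: [436.1, 14.6, 166.1]
tcp_rot: [179.7, -0.2, 95.0]
ft_force: [3.1, 0.6, -1.6]
finger_gap: 8.4
```

Run:
```python
from h import *
rep();o=np.array([-1.6,-17.]);tang(o)
swing(np.arange(.25,.04,-.03),o)
```

```text
t 28.6 tcp [436.1  14.6 166.1] rpy [179.7  -0.2  95. ] hinge-frame [-198.3, 3.6, 46.1] F uvz [3.2, 0.4, -1.6] gap 8.4
Ftang -0.52 Frad -3.5
angle now 0.281 r 206.5
[[4,-0.0,-3.3,5.8,0.005,-0.004,0.005],[4,-0.0,-1.6,6.0,0.0,0.0,0.0],[4,-0.0,-1.4,6.1,0.0,0.0,0.0],[4,-0.0,-1.3,6.1,0.0,0.0,0.0],[4,0.0,-1.1,6.1,0.0,0.0,0.0],[4,0.0,-0.9,6.2,0.0,0.0,0.0],[4,0.0,-0.7,6.2,0.0,0.0,0.0]]
```

servo_tool(motion=[[4,0,-1.6,5.8,0,0,0],[4,0,-1.6,6,0,0,0],[4,0,-1.4,6.1,0,0,0],[4,0,-1.2,6.1,0,0,0],[4,0,-1,6,0,0,0],[4,0,-0.8,5,0,0,0],[4,0,-0.6,4,0,0,0]])

```text
time: 29.3
tool_pos: [428.5, 13.9, 123.7]
tcp_rot: [179.5, -0.2, 95.0]
ft_force: [3.4, 0.8, -0.4]
finger_gap: 8.7
```

Run:
```python
from h import *
rep();o=np.array([-1.6,-17.]);tang(o)
swing([.03,0],o)
```

```text
t 29.3 tcp [428.5  13.9 123.7] rpy [179.5  -0.2  95. ] hinge-frame [-205.9, 3.6, 3.7] F uvz [3.4, 0.5, -0.4] gap 8.7
Ftang -0.03 Frad -3.43
angle now 0.072 r 205.4
[[4,-0.0,-3.4,8.5,0.008,-0.004,0.005],[4,0.0,-0.3,6.2,0.0,0.0,0.0]]
```

servo_tool(motion=[[4,0,-0.1,3,0,0,0],[4,0,-0.1,2.5,0,0,0],[4,0,0,2,0,0,0],[4,0,0,2,0,0,0]])

```text
time: 29.7
tool_pos: [428.1, 13.9, 113.9]
tcp_rot: [179.6, -0.2, 95.0]
ft_force: [-4.1, -0.1, 14.1]
finger_gap: 8.7
```

servo_tool(motion=[[4,0,0,1.5,0,0,0],[4,0,0,1.5,0,0,0],[4,0,0,1.5,0,0,0]])

```text
time: 30.0
tool_pos: [428.2, 13.8, 113.7]
tcp_rot: [179.7, -0.2, 95.0]
ft_force: [-7.0, 0.8, 15.8]
finger_gap: 8.7
```

servo_tool(motion=[[4,0,0,0,0,0,0],[20,0,0,0,0,0,0],[32,0,0,0,0,0,0],[32,0,0,0,0,0,0],[32,0,0,-10,0,0,0],[32,0,0,-25,0,0,0],[32,0,-10,-40,0,0,0],[32,0,-20,-40,0,0,0],[32,45,-15,-10,0,0,0],[32,45,-10,0,0,0,0]])

```text
time: 31.0
tool_pos: [361.7, 95.2, 245.8]
tcp_rot: [-179.9, -0.2, 94.3]
ft_force: [1.3, 0.1, -0.1]
finger_gap: 31.7
```

servo_tool(motion=[[32,40,-5,0,0,0,0],[32,40,0,0,0,0,0],[32,40,0,0,0,0,0],[32,40,0,0,0,0,0],[32,0,0,0,0,0,0]])

```text
time: 31.5
tool_pos: [341.9, 263.7, 252.7]
tcp_rot: [179.6, -0.4, 94.4]
ft_force: [-0.2, -0.3, 0.1]
finger_gap: 32.4
```

Run:
```python
from h import *
rep()
t=snapshot("top");s=snapshot("scene");t0=cv2.imread("pics/top0.png");s0=cv2.imread("pics/scene0.png")
print(proj("top",[ch(-208,60,6),ch(-208,-60,6)]))
for n,a,b,(x0,y0,x1,y1) in(("lid top",t,t0,(222,178,358,275)),("lid scene",s,s0,(190,135,335,300)),("tray",t,t0,(372,210,446,305)),("magn",t,t0,(375,110,446,205)),("phone",t,t0,(100,245,170,298))):
    d=cv2.absdiff(a,b)[y0:y1,x0:x1].max(2);print(n,d.mean().round(2),(d>40).sum())
cv2.imwrite("pics/end.png",np.hstack([t[140:310,200:450],s[100:270,110:360]]).repeat(1,0))
```

```text
t 31.5 tcp [341.9 263.7 252.7] rpy [179.6  -0.4  94.4] hinge-frame [-271.8, 259.6, 132.7] F uvz [-0.2, -0.3, 0.1] gap 32.4
[[264.2361127  271.32870466]
 [314.67271989 269.86428276]]
lid top 4.84 0
lid scene 4.3 691
tray 6.12 168
magn 4.01 0
phone 34.86 1513
```

View pics/end.png

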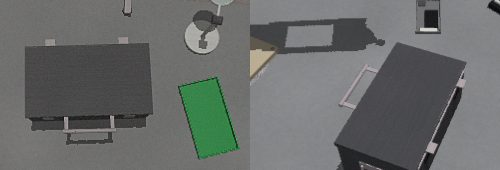

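```bash
python3 -c "
from bench import *
print(hand_in())"
```

```text
the job is handed in; nothing more can be done
None
```

The tweezers are in the till, the lid is shut and the job is handed in. It took about 31.5 s of the 72 s.

- **Opening:** I raised the lid by its handle onto the buffers. The stay went taut at about 1.46 rad, where I pulled to about 14.8 N and eased off. The force fell to nearly zero and the lid stood on the stay alone after I let go.
- **Tweezers:** I gripped them at the middle, laid them on the till floor and let go. The pictures showed them lying in the till after release, and again after the stay broke.
- **Breaking the stay:** I pressed the knuckle along the 49° line with a peak reading of about 8 N. It gave way within roughly 10–13 mm, I backed off, and the lid came to rest. The images put that at about 1.14 rad rather than 1.17, which is within my hinge error.
- **Closing:** I took the handle again and lowered the lid under grip the whole way until it stopped. The last reading was about 16 N upward (about 17 N in all) against the closed lid.

**Last checks**
- In the top view the lid matches the first picture with no differing pixels, and the magnifier is also unchanged.
- In the tray the only change I saw was the missing tweezers.
- The top view's phone comparison showed a large difference, most likely because the arm stood in front of it. In the scene view the phone appears where it was.
- During the swing there was a sideways pull of up to 9.5 N along the lid from my radius error, which I corrected as I went.
- I had no direct reading of the stay-tongue gauge. That the stay was not forced rests on the handle forces, the highest of which was about 15 N. That is inside the 13–18 N band where the tongue begins to give, and below the 19–25 N that counts as forced.

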